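# Slide a plate blank out over the end of its ledge

## Robot

A 6-joint arm with a two-finger parallel gripper is mounted at the origin on a cart in front of the work surface, level with it; the furniture and walls round the work are solid. World frame = base frame: x ahead of the robot, y to its left, z up, the work surface at z = 0. Lengths are in m, angles in rad, forces in N, time in s.
With the tool pointing down it reaches from about 0.25 to 0.775 m from the base axis. Payload 8.9 kg.
Tool frame: the origin (TCP) lies midway between the tips of the shut fingers; the grasp point (between the pads) lies 19 mm behind it (env.grasp_offset is the distance from the TCP to the grasp point, in m); x points along the fingers, y is the direction in which the jaws open and shut, and the axes are right-handed (so a half turn about x gives the same grasp; the last joint's range is limited). The gripper opens to 85 mm and grips with 20 to 120 N. Pads are 22 mm wide; open, the fingers measure 114 mm over their backs; the gripper's body (76 mm by 85 mm) begins 54 mm behind the grasp point. The pads swing forward as they close: fully open they stand 13 mm farther back than shut.
Start: joints at [1.114, 0.291, -0.153, 1.127, 0, 1.431], TCP at [0.164, 0.499, 0.231] pointing down, gripper open.
Joint ranges: [-2.52, 2.52], [-0.91, 1.74], [-1.3, 1.37], [-1.96, 2.02], [-1.52, 1.47], [-3.14, 3.14]. Speed limits (rad/s): [2.22, 2.22, 2.79, 3.14, 3.14, 3.14].

## Interface

Orientations are given as a unit quaternion [x, y, z, w].
In Python, from cell import env gives the robot as it stands.
- The arm moves only by the tool drive_tool, never from a script. Its argument "increments" is a list of rows, each an object with "translation": the shift along the tool's x, y, z in m, a list of three; "twist": the turn about the tool's x in rad. In form: [{"translation": [tx, ty, tz], "twist": twist}, ...]. A call has 1 to 10 rows; each row is the pose to reach, as a shift and turn from the pose commanded when the call began, along the tool's axes at that moment; what a row does not reach only later rows make up. A row lasts 1/10 s, in which the tool goes at most 50 mm and 8.59 degrees, less where a joint would pass 70% of its speed; a pose out of reach is approached as far as the arm can. A call with a gripper value outside its range is refused whole. "fingers" is the closure in counts, from 0 (fully open) to 255 (shut), set as the call begins (left out, the last holds). The fingers move at their own pace and stop on an object; "force" is the grip in N (left out, the last holds). Time passes only in rows, so rows that repeat a pose let the fingers close. It gives the time, the measured TCP pose, the force and the opening at its end, in the units of the state.
- env.sense(): the state, without advancing time (a new reading comes with each control period).
- env.get_image(name): name is "scene" or "top" or "wrist"; returns a dict with "image" (420x560x3 uint8, red, green, blue), "depth" (420x560 float32, m along the optical axis (not along the pixel's ray), 0 where there is no reading), "camera_matrix" (3x3 intrinsics, pixels), "R" (3x3) and "t" (3): a world point X has camera coordinates R X + t; the wrist camera has in their place "hand_eye" (4x4, takes a point from camera to tool coordinates, whose origin is the TCP and whose axes are the tool frame's). Camera axes: x right, y down, z forward; pixel columns grow to the right and rows downward; lengths in m; the calibration is good to about 2 mm. A picture is of the moment at which its call begins: read the wrist's pose just before it.
- env.close_job(): hands the job in, once; it reports no verdict.
Trained networks look in a picture, given as the dict that the camera call returned (one of the last four; its "shot" number tells which), for a name from the list of things; names that differ only in an ending like _2 or _b are one class to them, and where a whole thing is asked for, a point or a joint stands for the part that bears it (a point fixed in the world has none). Each returns a list of dicts, best first, with "conf" (0 to 1); they miss things now and then, are a little off and sometimes report something else, mostly with a low value. They report only what shows in the picture. A call takes as long as a camera call.
- env.find_in(label, picture): "at" ([column, row] in pixels, amid what is visible of it).
The state is a dict: "time_s": time; "q": joint angles; "qvel": joint speeds; "effort": joint torques, N m; "tcp_pos": TCP position; "orientation": TCP orientation; "contact_force": force on the tool from outside, world axes, zero at the start; "torque": the same for the moment, N m; "width": opening from 0.0 (shut) to 1.0 (fully open).
Only numpy, scipy, OpenCV 4.12 (cv2) and the standard library are available. Lean on these libraries where they do the work, as an engineer would, in place of code of your own. Each camera call takes 0.05 s, during which the arm holds its last target.

## Task

Push the metal plate blank flat against the dark fence at the back of the wooden ledge, and push it along the fence to the right until all of its red-painted end sticks out past the right-hand end of the ledge, with no more than 20 mm of bare metal sticking out with it. Only push the plate with the fingertips: never pick it up or let it tip off, and leave the other things on the bench where they are. Finish clear of the plate.

Things in the scene. Friction and masses are not known exactly. Their poses are not given: they have to be found in the camera images.
- ledge: Light wooden step fixed to the bench, 160 mm deep (x), 300 long (y), flat deck 50 above the bench. Origin: centre of its underside; +x to its back (away from the robot), -y to its right-hand, aluminium-edged end, turned up to 20 degrees. A dark fence, 12 mm thick, 10 mm above the deck, runs along the whole back edge, front face at x = +68 mm. No stop at either end (y = -150, +150 mm).
- ledge_end (a point): Middle of the top edge of the ledge's right-hand (aluminium-edged) end, at deck height, at x = 0, y = -150 mm, z = 50 mm of the ledge; axes as the ledge's.
- fence_face (a point): Point on the deck at the foot of the fence's front face, halfway along the ledge (x = 68 mm, y = 0, z = 50 mm of the ledge); axes as the ledge's. Pressed here with 5 to 10 N on its front long edge, the plate squares up to the fence, at times only on a second push.
- plate: Loose flat aluminium plate on the ledge's deck, 80 mm wide (x), 160 long (y), 6 thick, about 0.2 kg. Origin: centre of its underside; the last 40 mm towards -y are painted red. Starts on the deck, 10 to 60 mm from the fence, turned up to 12 degrees from the ledge, red end towards the right-hand end. Slides under 1 to 3 N; tips off if over 80 mm stick out.
- plate_red_end (a point): Middle of the top edge of the plate's red end (x = 0, y = -80 mm, z = 6 mm of the plate); axes as the plate's.
- plate_tail_end (a point): Middle of the top edge of the plate's bare end (x = 0, y = +80 mm, z = 6 mm of the plate); axes as the plate's.
- wax_tin: Red round tin, 69 mm across, 36 mm high, standing on the bench. Origin at the centre of its underside. To be left alone.
- offcut_2: Dark hardwood offcut, 90 x 55 x 32 mm, lying on the bench. Origin at the centre of its underside. To be left alone.
- dowel_0: Pale wooden dowel, 12 mm thick, 160 mm long, lying on the bench. Origin under its middle. To be left alone.
- spring_clamp: Orange and black spring clamp, 47 x 160 x 28 mm, lying on the bench. Origin under its middle. To be left alone.
- screw_jar: Clear jar of screws with a red lid, 66 mm across, 86 mm high, on the bench behind the ledge. Origin at the centre of its underside. To be left alone.

How it is judged:
At the end, for the whole second after the job is handed in: The plate lies flat and still on the deck, its long back edge against the fence (gap at its middle under 5 mm, turned less than 0.06 rad from the ledge), its red end 40 to 60 mm past the right-hand end of the ledge (37 to 64 mm passes) (y of plate_red_end in the frame of ledge_end between -0.064 and -0.037 m and x of plate in the frame of fence_face between -0.045 and -0.036 m and angle between the y axis of plate and the y axis of ledge, either way round below 0.06 rad and z of plate in the frame of ledge between 0.047 and 0.053 m and angle between plate's own z axis and vertical below 0.04 rad and linear speed of plate below 0.01 m/s); the robot touches nothing.
It fails at once if the plate is lifted off the deck, or falls from it (z of plate in the frame of ledge above 0.057 m or z of plate in the frame of ledge below 0.043 m or angle between plate's own z axis and vertical above 0.12 rad).
It fails at once if another thing on the bench is moved by more than 20 mm (distance of any of wax_tin, offcut_2, dowel_0, spring_clamp, screw_jar from where it was at the start of the episode above 0.02 m).
It also fails if it takes over 67 s, if anything falls off the work surface, if the arm or the gripper's body presses on something with over 40 N, if the wrist force passes 120 N, or if a joint passes its speed limit or range.

## Working session

There is one attempt and no reset: what is moved stays moved. The work goes in short steps, Python scripts to look and compute and a tool call to move; the robot and the scene stay as the last step left them, time stands still between calls to the robot, and variables do not carry over. Pictures are saved under pics/ and viewed, and the job is handed in when it is done.

Besides the shell and the picture viewer there is one more tool, called by a JSON object that holds its "op" and its "data". drive_tool: Moves the arm, as the interface text tells. Its arguments: {"type":"object","properties":{"increments":{"type":"array","items":{"type":"object","properties":{"translation":{"type":"array","items":{"type":"number"}},"twist":{"type":"number"}}}},"fingers":{"type":"number"},"force":{"type":"number"}},"required":["increments"]}

```bash
ls; mkdir -p pics
python3 - <<'E'
from cell import env
import cv2,numpy as np,pickle
s=env.sense();print({k:np.round(v,3).tolist() for k,v in s.items()})
for n in("scene","top"):
    p=env.get_image(n);pickle.dump(p,open(f"pics/{n}0.pkl","wb"))
    cv2.imwrite(f"pics/{n}0.png",p["image"][:,:,::-1])
    for l in["plate","ledge","plate_red_end"]:
        print(n,l,env.find_in(l,p)[:2])
E
```

```text
pics
{'time_s': 0.0, 'q': [1.114, 0.291, -0.154, 1.127, -0.0, 1.431], 'qvel': [-0.003, -0.0, 0.0, -0.002, -0.0, 0.002], 'effort': [-0.002, -53.715, 33.137, 0.016, -0.0, 0.0], 'tcp_pos': [0.164, 0.498, 0.231], 'orientation': [0.111, 0.698, -0.112, 0.698], 'contact_force': [0.338, -0.419, -0.532], 'torque': [-0.008, 0.003, 0.034], 'width': 1.0}
scene plate [{'at': [289.6, 236.2], 'conf': 0.73}]
scene ledge [{'at': [282.3, 243.4], 'conf': 0.77}, {'at': [161.6, 229.5], 'conf': 0.51}]
scene plate_red_end [{'at': [287.0, 238.8], 'conf': 0.87}, {'at': [283.2, 247.4], 'conf': 0.54}]
top plate [{'at': [292.3, 245.5], 'conf': 0.75}]
top ledge [{'at': [282.5, 230.8], 'conf': 0.71}]
top plate_red_end [{'at': [291.1, 247.2], 'conf': 0.65}, {'at': [164.6, 185.3], 'conf': 0.38}]
```

View pics/top0.png

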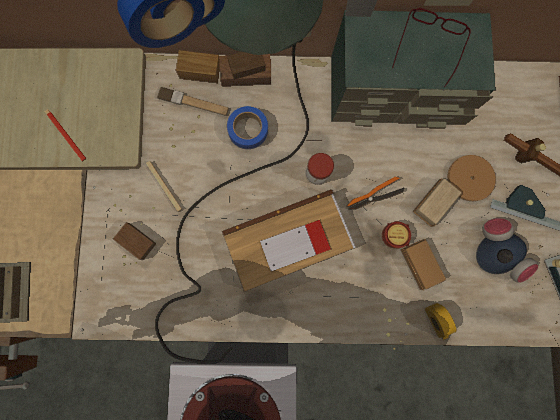

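View pics/scene0.png

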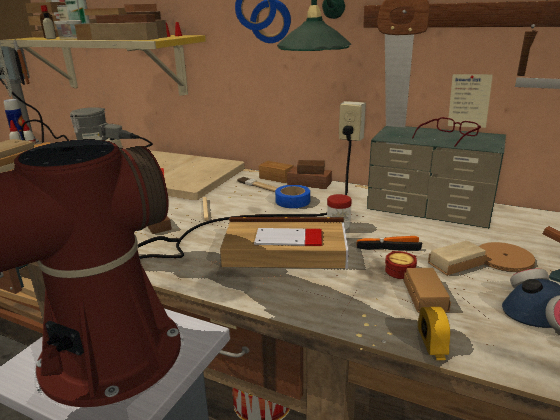

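The top view shows the ledge with its fence from about (222,233) to (338,190) and its aluminium end at (338,190)-(365,243). The plate is around (295,246), with its red end at (318,237). The screw jar is at (320,165) behind the fence, and the clamp at (378,193) lies past the right end. Next I'll measure the plate and ledge.

```bash
cat > h.py <<'E'
import numpy as np,cv2
def cloud(p):
    d=p["depth"];K=p["camera_matrix"];v,u=np.indices(d.shape)
    c=np.stack([(u-K[0,2])/K[0,0]*d,(v-K[1,2])/K[1,1]*d,d],-1)
    return (c-p["t"])@p["R"]   # R^T(c-t)
def unproj(p,uv,z):
    K=p["camera_matrix"];r=np.linalg.inv(K)@np.array([uv[0],uv[1],1.]);r=p["R"].T@r;o=-p["R"].T@p["t"]
    return o+r*(z-o[2])/r[2]
def planepts(p,mask,z):
    vs,us=np.nonzero(mask);return np.array([unproj(p,(u,v),z)[:2] for u,v in zip(us,vs)])
def rect(p,mask,z):
    cs,_=cv2.findContours(mask.astype(np.uint8),cv2.RETR_EXTERNAL,cv2.CHAIN_APPROX_NONE)
    c=max(cs,key=cv2.contourArea)[:,0]
    P=np.array([unproj(p,x,z)[:2] for x in c],np.float32)
    return cv2.minAreaRect((P*1000).astype(np.float32)),cv2.boxPoints(cv2.minAreaRect((P*1000).astype(np.float32)))
E
python3 - <<'E'
import pickle,numpy as np,cv2
from h import *
p=pickle.load(open("pics/top0.pkl","rb"))
W=cloud(p);im=p["image"].astype(int)
print("cam",-p["R"].T@p["t"],p["camera_matrix"][0,0])
roi=np.zeros(W.shape[:2],bool);roi[180:300,210:375]=1
z=W[...,2];print(np.histogram(z[roi],bins=np.arange(-.01,.09,.004)))
hsv=cv2.cvtColor(p["image"],cv2.COLOR_RGB2HSV)
red=roi&(hsv[...,1]>150)&((hsv[...,0]<8)|(hsv[...,0]>172))&(im[...,0]>110)
met=roi&(hsv[...,1]<50)&(im.min(-1)>120)
for n,m in(("red",red),("met",met),("plate",red|met)):
    m2=m.copy();m2[:,335:]=0;m2=cv2.morphologyEx(m2.astype(np.uint8),cv2.MORPH_OPEN,np.ones((3,3)))
    if n=="plate": m2=cv2.morphologyEx(m2,cv2.MORPH_CLOSE,np.ones((5,5)))
    r,b=rect(p,m2,.056);print(n,m2.sum(),r,b.round(0).tolist())
led=roi&(z>.04)&(z<.075)
r,b=rect(p,led,.05);print("ledge",led.sum(),r,b.round(0).tolist())
o=p["image"].copy();o=cv2.resize(o[170:310,200:390],None,fx=4,fy=4,interpolation=cv2.INTER_CUBIC);cv2.imwrite("pics/zoom0.png",o[:,:,::-1])
E
```

```text
cam [ 0.38430668 -0.08277197  1.06358914] 400.9194673563067
(array([   5,  961, 7778, 3031,   96,   30,   27,  155,   47,   12,    9,
          9,    4,   23, 1315, 3405, 1606, 1036,  163,    1,    0,    0,
          0,    0]), array([-0.01 , -0.006, -0.002,  0.002,  0.006,  0.01 ,  0.014,  0.018,
        0.022,  0.026,  0.03 ,  0.034,  0.038,  0.042,  0.046,  0.05 ,
        0.054,  0.058,  0.062,  0.066,  0.07 ,  0.074,  0.078,  0.082,
        0.086]))
red 471 ((471.4382629394531, -205.20751953125), (78.77192687988281, 38.136966705322266), 20.845739364624023) [[428.0, -201.0], [441.0, -237.0], [515.0, -209.0], [501.0, -173.0]]
met 1474 ((442.29913330078125, -129.84837341308594), (78.66556549072266, 118.70198059082031), 21.0098934173584) [[384.0, -89.0], [427.0, -199.0], [500.0, -171.0], [458.0, -60.0]]
plate 1989 ((449.661376953125, -148.7601318359375), (78.81900787353516, 159.36325073242188), 21.106884002685547) [[384.0, -89.0], [442.0, -237.0], [515.0, -209.0], [458.0, -60.0]]
ledge 7551 ((464.65753173828125, -131.9542999267578), (161.13546752929688, 301.3118896484375), 22.25766372680664) [[333.0, -23.0], [447.0, -302.0], [596.0, -241.0], [482.0, 38.0]]
```

View pics/zoom0.png

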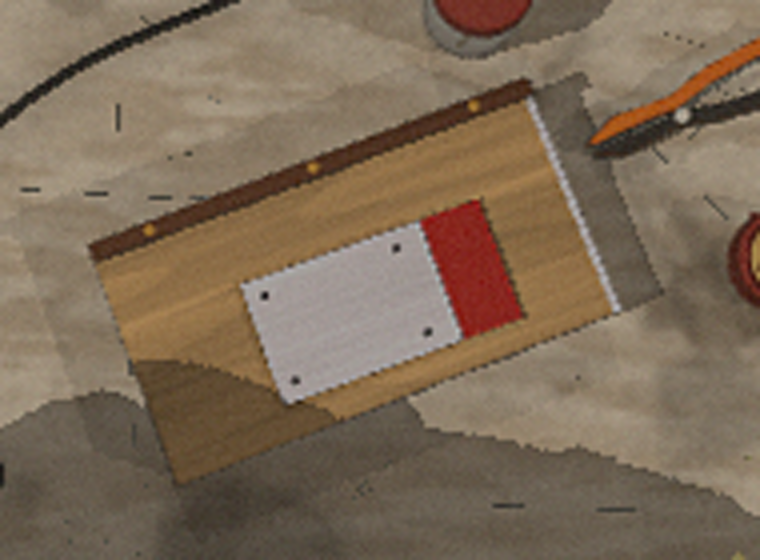

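```bash
cat >> h.py <<'E'
def ledge_fit(p,verbose=True):
    im=p["image"].astype(int);hsv=cv2.cvtColor(p["image"],cv2.COLOR_RGB2HSV)
    g=im.sum(-1)
    # search lines: sample intensity along predicted normals, subpixel gradient peak
    return
def proj(p,X):
    c=p["R"]@np.asarray(X,float)+p["t"];k=p["camera_matrix"]@c;return k[:2]/k[2]
def edge_line(p,A,B,n,z,half=.008,ch=None,sign=None,N=40):
    """points along A->B (xy world at height z); search along n for strongest gradient; robust line fit"""
    im=p["image"].astype(np.float32);im=im.mean(-1) if ch is None else ch.astype(np.float32)
    pts=[];ss=np.arange(-half,half+1e-9,.0005)
    for a in np.linspace(0,1,N):
        q=A+(B-A)*a
        uv=np.array([proj(p,[*(q+n*s),z]) for s in ss],np.float32)
        val=cv2.remap(im,uv[:,0].reshape(1,-1),uv[:,1].reshape(1,-1),cv2.INTER_LINEAR)[0]
        gr=np.gradient(cv2.GaussianBlur(val.reshape(1,-1),(9,1),0)[0])
        if sign: gr=gr*sign
        else: gr=abs(gr)
        pts.append(q+n*ss[gr.argmax()])
    l=cv2.fitLine(np.array(pts,np.float32)*1000,cv2.DIST_HUBER,0,.01,.01).ravel()
    d=l[:2];m=np.array([-d[1],d[0]]);res=(np.array(pts)*1000-l[2:])@m
    return l[:2],l[2:]/1000,np.median(abs(res))
E
python3 - <<'E'
import pickle
from h import *
p=pickle.load(open("pics/top0.pkl","rb"))
R=lambda a,b:np.array([a,b])/1000
RF,RB,LB,LF=R(447,-302),R(596,-241),R(482,38),R(333,-23)
ex=(RB-RF)/np.linalg.norm(RB-RF);ey=(LF-RF)/np.linalg.norm(LF-RF)
for n,A,B,nn,s in(("front",RF,LF,ex,None),("left",LF,LB,ey,None),("right",RF,RB,-ey,-1),("fence",RB-.012*ex,LB-.012*ex,ex,-1)):
    a=A+(B-A)*.08;b=A+(B-A)*.88
    d,o,r=edge_line(p,a,b,nn,.05,.008,sign=s)
    print(n,"dir",np.degrees(np.arctan2(d[1],d[0])).round(2),o.round(4),"res",r.round(2))
E
```

```text
front dir -67.85 [ 0.3937 -0.1742] res 0.74
left dir 22.29 [0.404  0.0066] res 0.49
right dir 22.26 [ 0.5227 -0.2699] res 0.25
fence dir -67.74 [ 0.5321 -0.1202] res 0.47
```

```bash
cat >> h.py <<'E'
from scipy.spatial.transform import Rotation as Ro
TH=np.radians(22.2);EX=np.array([np.cos(TH),np.sin(TH)]);EY=np.array([-np.sin(TH),np.cos(TH)])
def L2W(a,b): return a*EX+b*EY
def W2L(w): w=np.asarray(w)[:2];return np.array([w@EX,w@EY])
def plan(env,a,b,z,jaw=None):
    """jaw: desired jaw direction angle (deg, ledge frame; 90=along ledge y)"""
    s=env.sense();R=Ro.from_quat(s["orientation"]).as_matrix()
    d=np.r_[L2W(a,b),z]-s["tcp_pos"]
    y=R[:,1];ang=np.degrees(np.arctan2(y[1],y[0]))
    out=dict(t=round(s["time_s"],2),tr=(R.T@d).round(4).tolist(),down=R[:,0].round(3).tolist(),tcpL=[*W2L(s["tcp_pos"]).round(4),s["tcp_pos"][2].round(4)],jawL=round(ang-22.2,1),q=np.round(s["q"],2).tolist(),F=np.round(s["contact_force"],1).tolist(),w=round(float(s["width"]),3))
    if jaw is not None:
        dl=(jaw+22.2-ang+90)%180-90
        out["twist_rad"]=round(float(-np.radians(dl)*np.sign(-R[2,0])),3)  # tool x down: +twist = -yaw
    return out
E
python3 -c "
from h import *;from cell import env
print(L2W(.304,-.308));print(plan(env,.304,-.308,.2,90))"
```

```text
[ 0.39783962 -0.17030454]
{'t': 0.4, 'tr': [0.0313, -0.5624, 0.4312], 'down': [-0.0, -0.0, -1.0], 'tcpL': [np.float64(0.3403), np.float64(0.3997), np.float64(0.2312)], 'jawL': np.float64(49.6), 'q': [1.11, 0.29, -0.15, 1.13, 0.0, 1.43], 'F': [-0.2, 0.3, 0.6], 'w': 0.999, 'twist_rad': -0.705}
```

{"op": "drive_tool", "data": {"increments": [{"translation": [0.0,-0.04,0.03],"twist": -0.05},{"translation": [0.0,-0.08,0.06],"twist": -0.12},{"translation": [0.01,-0.12,0.09],"twist": -0.2},{"translation": [0.01,-0.16,0.12],"twist": -0.27},{"translation": [0.01,-0.2,0.15],"twist": -0.34},{"translation": [0.01,-0.24,0.18],"twist": -0.41},{"translation": [0.01,-0.28,0.21],"twist": -0.48},{"translation": [0.01,-0.32,0.24],"twist": -0.55},{"translation": [0.01,-0.36,0.27],"twist": -0.62},{"translation": [0.01,-0.4,0.3],"twist": -0.705}], "fingers": 128, "force": 40}}

```text
time_s: 1.4
tcp_pos: [0.3211, 0.0337, 0.2217]
orientation: [-0.135, 0.694, 0.134, 0.695]
contact_force: [0.9, 0.3, -0.3]
width: 0.499
```

```bash
python3 -c "
from h import *;from cell import env
print(plan(env,.304,-.308,.12,90))"
```

```text
{'t': 1.4, 'tr': [0.1018, -0.2179, -0.0052], 'down': [0.001, -0.0, -1.0], 'tcpL': [np.float64(0.31), np.float64(-0.0901), np.float64(0.2217)], 'jawL': np.float64(89.7), 'q': [-0.12, -0.1, -0.62, 1.05, 0.0, -0.51], 'F': [0.9, 0.3, -0.3], 'w': 0.499, 'twist_rad': -0.004}
```

{"op": "drive_tool", "data": {"increments": [{"translation": [0.0,-0.045,0.0]},{"translation": [0.01,-0.09,0.0]},{"translation": [0.02,-0.135,-0.003]},{"translation": [0.05,-0.18,-0.005]},{"translation": [0.08,-0.218,-0.005]},{"translation": [0.102,-0.218,-0.005]},{"translation": [0.13,-0.218,-0.005]},{"translation": [0.15,-0.218,-0.005]},{"translation": [0.155,-0.218,-0.005]},{"translation": [0.155,-0.218,-0.005]}]}}

```text
validation failed for argument at $.in...
```

Run:
```python
from h import *;from cell import env
print(plan(env,.304,-.308,.055,90))
p=env.get_image("wrist");cv2.imwrite("pics/w1.png",p["image"][:,:,::-1])
p=env.get_image("top");cv2.imwrite("pics/t1.png",cv2.resize(p["image"][150:320,190:400],None,fx=3.5,fy=3.5)[:,:,::-1])
```

```text
{'t': 1.4, 'tr': [0.1668, -0.2178, -0.0053], 'down': [0.001, -0.0, -1.0], 'tcpL': [np.float64(0.31), np.float64(-0.0901), np.float64(0.2217)], 'jawL': np.float64(89.7), 'q': [-0.12, -0.1, -0.62, 1.05, 0.0, -0.51], 'F': [0.9, 0.3, -0.3], 'w': 0.499, 'twist_rad': -0.004}
```

View pics/w1.png

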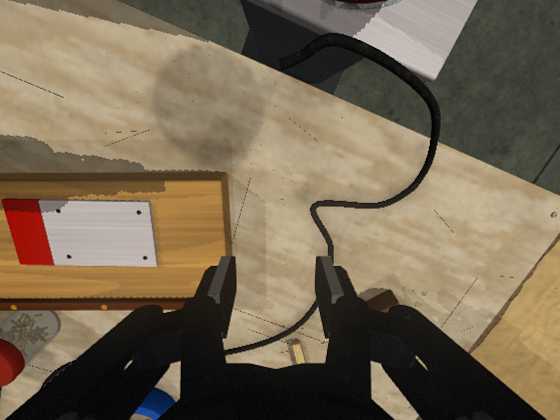

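View pics/t1.png

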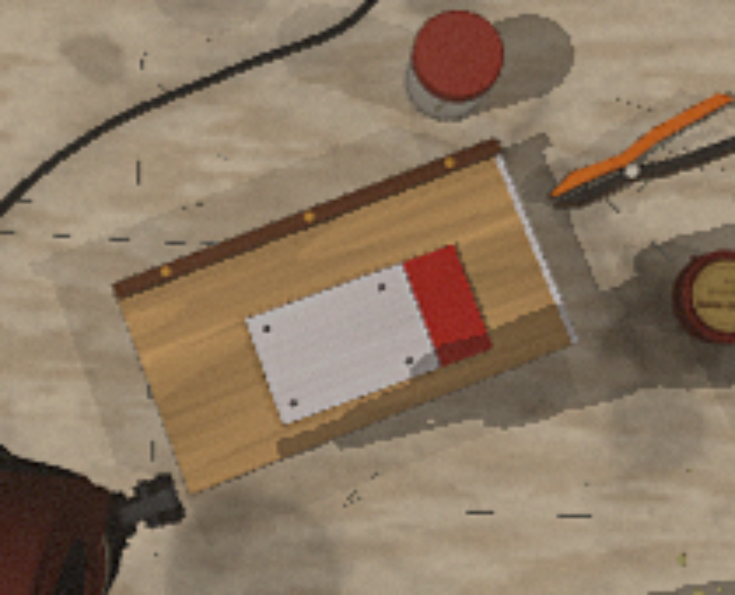

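The move was refused because every row needs a twist, so nothing has moved. The wrist picture shows the half-open fingertips at (222,290) and (328,290), still to the left of the ledge. The plate is unmoved at (80,233).

{"op": "drive_tool", "data": {"increments": [{"translation": [0.0,-0.045,0.0],"twist": 0},{"translation": [0.01,-0.09,0.0],"twist": 0},{"translation": [0.02,-0.135,-0.003],"twist": 0},{"translation": [0.05,-0.18,-0.005],"twist": 0},{"translation": [0.08,-0.218,-0.005],"twist": 0},{"translation": [0.102,-0.218,-0.005],"twist": 0},{"translation": [0.13,-0.218,-0.005],"twist": 0},{"translation": [0.15,-0.218,-0.005],"twist": 0},{"translation": [0.155,-0.218,-0.005],"twist": 0},{"translation": [0.155,-0.218,-0.005],"twist": 0}]}}

```text
time_s: 2.5
tcp_pos: [0.3968, -0.168, 0.0661]
orientation: [-0.133, 0.695, 0.134, 0.694]
contact_force: [0.6, -0.3, 0.9]
width: 0.501
```

Run:
```python
from h import *;from cell import env
print(plan(env,.304,-.308,.055,90))
p=env.get_image("wrist");cv2.imwrite("pics/w2.png",p["image"][:,:,::-1])
p=env.get_image("top");cv2.imwrite("pics/t2.png",cv2.resize(p["image"][150:320,190:400],None,fx=3.5,fy=3.5)[:,:,::-1])
```

```text
{'t': 2.5, 'tr': [0.0111, -0.0026, 0.0001], 'down': [-0.001, 0.001, -1.0], 'tcpL': [np.float64(0.3039), np.float64(-0.3054), np.float64(0.0661)], 'jawL': np.float64(89.6), 'q': [-0.57, 0.3, -0.64, 0.63, 0.0, -0.95], 'F': [0.6, -0.3, 0.9], 'w': 0.501, 'twist_rad': -0.007}
```

View pics/w2.png

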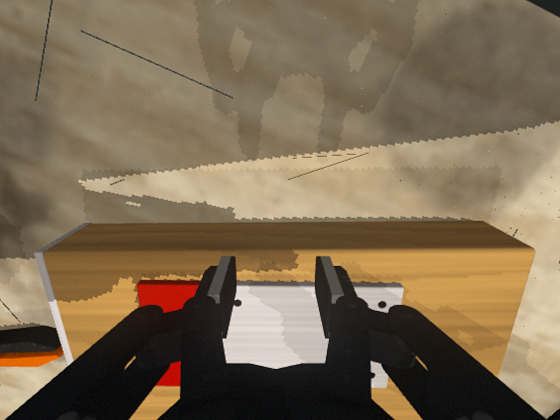

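View pics/t2.png

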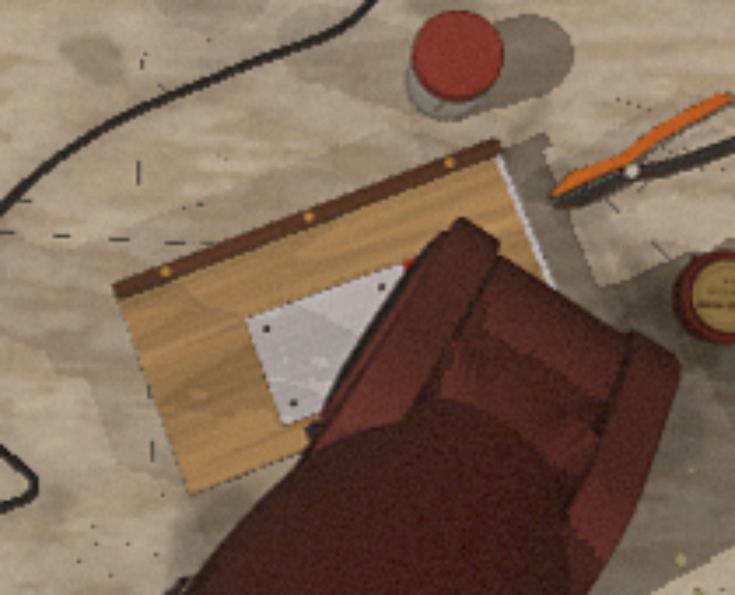

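The wrist view shows both fingertips in front of the plate's front edge (row 284) and straddling its middle. Next I lower in small steps and feel for the deck.

{"op": "drive_tool", "data": {"increments": [{"translation": [0.002,-0.002,-0.002],"twist": 0},{"translation": [0.004,-0.002,-0.002],"twist": 0},{"translation": [0.006,-0.002,-0.002],"twist": 0},{"translation": [0.008,-0.002,-0.002],"twist": 0},{"translation": [0.01,-0.002,-0.002],"twist": 0},{"translation": [0.011,-0.002,-0.002],"twist": 0},{"translation": [0.012,-0.002,-0.002],"twist": 0},{"translation": [0.012,-0.002,-0.002],"twist": 0}]}}

```text
time_s: 3.4
tcp_pos: [0.3959, -0.1711, 0.0542]
orientation: [-0.134, 0.694, 0.134, 0.694]
contact_force: [0.8, 0.0, 0.3]
width: 0.496
```

{"op": "drive_tool", "data": {"increments": [{"translation": [0.001,0,0],"twist": 0},{"translation": [0.002,0,0],"twist": 0},{"translation": [0.002,0,0],"twist": 0}]}}

```text
time_s: 3.7
tcp_pos: [0.3958, -0.1711, 0.0522]
orientation: [-0.134, 0.694, 0.134, 0.694]
contact_force: [-0.2, 0.0, -0.4]
width: 0.5
```

{"op": "drive_tool", "data": {"increments": [{"translation": [0.001,0,0],"twist": 0},{"translation": [0.002,0,0],"twist": 0},{"translation": [0.002,0,0],"twist": 0}]}}

```text
time_s: 4.0
tcp_pos: [0.3958, -0.1711, 0.0502]
orientation: [-0.134, 0.694, 0.134, 0.694]
contact_force: [-0.3, -0.3, 0.8]
width: 0.499
```

{"op": "drive_tool", "data": {"increments": [{"translation": [0.001,0,0],"twist": 0},{"translation": [0.001,0,0],"twist": 0}]}}

```text
time_s: 4.2
tcp_pos: [0.3959, -0.1712, 0.0492]
orientation: [-0.134, 0.694, 0.134, 0.694]
contact_force: [-0.3, 0.3, 0.1]
width: 0.501
```

{"op": "drive_tool", "data": {"increments": [{"translation": [0.001,0,0],"twist": 0},{"translation": [0.001,0,0],"twist": 0}]}}

```text
time_s: 4.4
tcp_pos: [0.3959, -0.1712, 0.0482]
orientation: [-0.134, 0.694, 0.134, 0.694]
contact_force: [0.2, -0.8, -0.2]
width: 0.502
```

{"op": "drive_tool", "data": {"increments": [{"translation": [0.001,0,0],"twist": 0},{"translation": [0.001,0,0],"twist": 0}]}}

```text
time_s: 4.6
tcp_pos: [0.396, -0.1712, 0.0481]
orientation: [-0.134, 0.694, 0.134, 0.694]
contact_force: [-5.0, 0.6, 16.7]
width: 0.499
```

{"op": "drive_tool", "data": {"increments": [{"translation": [0.001,0,0],"twist": 0},{"translation": [0.001,0,0],"twist": 0}]}}

```text
time_s: 4.8
tcp_pos: [0.396, -0.1712, 0.0479]
orientation: [-0.134, 0.694, 0.133, 0.695]
contact_force: [-8.9, 3.6, 34.4]
width: 0.496
```

Run:
```python
from h import *;from cell import env
print(plan(env,.304,-.308,.055,90))
p=env.get_image("scene");cv2.imwrite("pics/s3.png",cv2.resize(p["image"][190:290,200:360],None,fx=4.5,fy=4.5)[:,:,::-1])
```

```text
{'t': 4.8, 'tr': [-0.0071, 0.0002, 0.002], 'down': [0.001, -0.001, -1.0], 'tcpL': [np.float64(0.302), np.float64(-0.3082), np.float64(0.0479)], 'jawL': np.float64(89.6), 'q': [-0.58, 0.33, -0.66, 0.58, -0.0, -0.96], 'F': [-8.9, 3.6, 34.4], 'w': 0.496, 'twist_rad': -0.007}
```

View pics/s3.png

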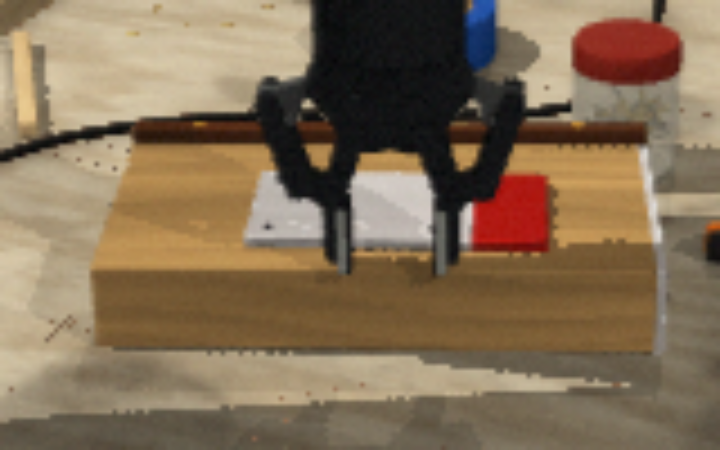

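The deck contact came at TCP z ≈ 0.048, and the picture shows both tips just in front of the plate. I'll raise 4 mm, which puts the tips 2 mm off the deck, then push toward the fence.

{"op": "drive_tool", "data": {"increments": [{"translation": [-0.004,0,0],"twist": 0},{"translation": [-0.004,0,0.0],"twist": 0},{"translation": [-0.004,0,0.004],"twist": 0},{"translation": [-0.004,0,0.008],"twist": 0},{"translation": [-0.004,0,0.012],"twist": 0},{"translation": [-0.004,0,0.016],"twist": 0},{"translation": [-0.004,0,0.02],"twist": 0},{"translation": [-0.004,0,0.02],"twist": 0}]}}

```text
time_s: 5.65
tcp_pos: [0.4151, -0.1635, 0.0502]
orientation: [-0.134, 0.694, 0.134, 0.694]
contact_force: [0.5, -0.3, 0.1]
width: 0.501
```

Run:
```python
from h import *;from cell import env
print(plan(env,.304,-.308,.055,90))
p=env.get_image("scene");cv2.imwrite("pics/s4.png",cv2.resize(p["image"][190:290,200:360],None,fx=4.5,fy=4.5)[:,:,::-1])
```

```text
{'t': 5.65, 'tr': [-0.0048, 0.0001, -0.0185], 'down': [0.0, 0.0, -1.0], 'tcpL': [np.float64(0.3225), np.float64(-0.3083), np.float64(0.0502)], 'jawL': np.float64(89.6), 'q': [-0.54, 0.35, -0.62, 0.6, 0.0, -0.92], 'F': [0.5, -0.3, 0.1], 'w': 0.501, 'twist_rad': -0.007}
```

View pics/s4.png

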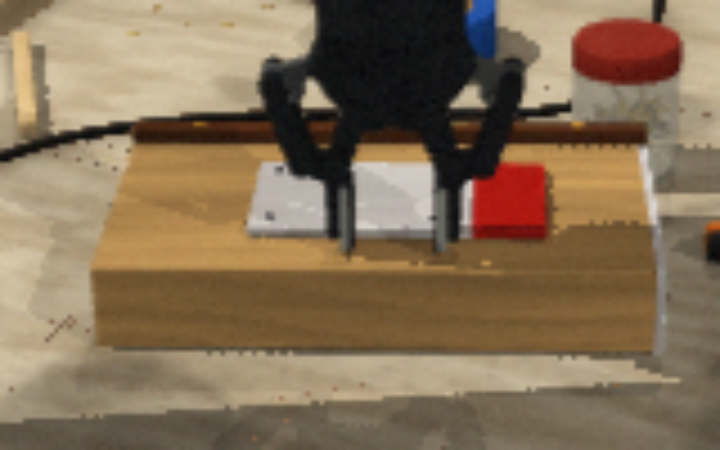

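The plate is sliding back in front of both tips: its front edge went from row 245 to row 237.

{"op": "drive_tool", "data": {"increments": [{"translation": [0,0,0.004],"twist": 0},{"translation": [0,0,0.008],"twist": 0},{"translation": [0,0,0.012],"twist": 0},{"translation": [0,0,0.016],"twist": 0},{"translation": [0,0,0.02],"twist": 0},{"translation": [0,0,0.024],"twist": 0},{"translation": [0,0,0.028],"twist": 0},{"translation": [0,0,0.028],"twist": 0}]}}

```text
time_s: 6.5
tcp_pos: [0.4411, -0.1532, 0.0503]
orientation: [-0.134, 0.694, 0.134, 0.695]
contact_force: [-0.4, 0.3, -0.6]
width: 0.499
```

{"op": "drive_tool", "data": {"increments": [{"translation": [0,0,0.001],"twist": 0},{"translation": [0,0,0.002],"twist": 0},{"translation": [0,0,0.003],"twist": 0},{"translation": [0,0,0.003],"twist": 0}]}}

```text
time_s: 6.9
tcp_pos: [0.4433, -0.1522, 0.0503]
orientation: [-0.134, 0.694, 0.134, 0.694]
contact_force: [-0.1, -0.2, 0.7]
width: 0.497
```

{"op": "drive_tool", "data": {"increments": [{"translation": [0,0,0.001],"twist": 0},{"translation": [0,0,0.001],"twist": 0}]}}

```text
time_s: 7.1
tcp_pos: [0.4443, -0.1518, 0.0503]
orientation: [-0.134, 0.694, 0.134, 0.694]
contact_force: [-0.4, -0.6, 0.2]
width: 0.496
```

{"op": "drive_tool", "data": {"increments": [{"translation": [0,0,0.001],"twist": 0},{"translation": [0,0,0.001],"twist": 0}]}}

```text
time_s: 7.3
tcp_pos: [0.4452, -0.1515, 0.0503]
orientation: [-0.134, 0.694, 0.134, 0.694]
contact_force: [-0.7, 0.3, -0.5]
width: 0.497
```

Run:
```python
from h import *;from cell import env
print(plan(env,.304,-.308,.055,90))
p=env.get_image("scene");cv2.imwrite("pics/s5.png",cv2.resize(p["image"][190:290,200:360],None,fx=4.5,fy=4.5)[:,:,::-1])
```

```text
{'t': 7.3, 'tr': [-0.0047, 0.0001, -0.051], 'down': [0.0, 0.0, -1.0], 'tcpL': [np.float64(0.355), np.float64(-0.3085), np.float64(0.0503)], 'jawL': np.float64(89.6), 'q': [-0.48, 0.38, -0.56, 0.63, 0.0, -0.86], 'F': [-0.7, 0.3, -0.5], 'w': 0.497, 'twist_rad': -0.007}
```

View pics/s5.png

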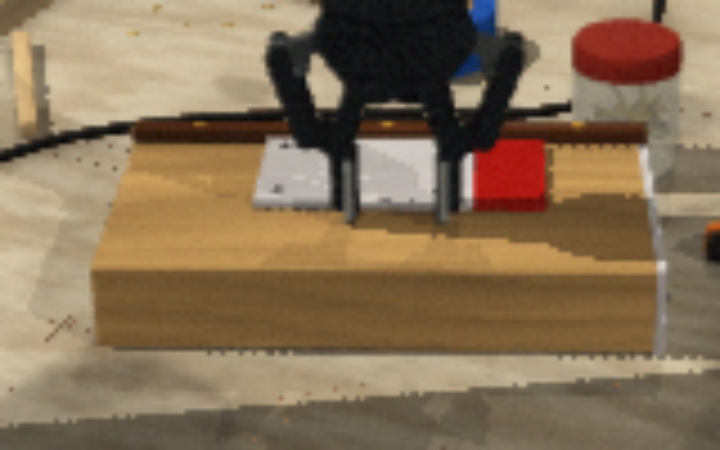

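The plate is nearly at the fence, with its back edge at about row 138. I'll press on in 1 mm steps.

{"op": "drive_tool", "data": {"increments": [{"translation": [0,0,0.001],"twist": 0},{"translation": [0,0,0.001],"twist": 0}]}}

```text
time_s: 7.55
tcp_pos: [0.4462, -0.1511, 0.0503]
orientation: [-0.134, 0.694, 0.134, 0.694]
contact_force: [0.3, -0.2, 0.4]
width: 0.494
```

{"op": "drive_tool", "data": {"increments": [{"translation": [0,0,0.001],"twist": 0},{"translation": [0,0,0.001],"twist": 0}]}}

```text
time_s: 7.75
tcp_pos: [0.4471, -0.1507, 0.0503]
orientation: [-0.134, 0.694, 0.134, 0.694]
contact_force: [-1.3, -0.4, 0.7]
width: 0.495
```

{"op": "drive_tool", "data": {"increments": [{"translation": [0,0,0.0005],"twist": 0},{"translation": [0,0,0.0005],"twist": 0}]}}

```text
time_s: 7.95
tcp_pos: [0.4474, -0.1507, 0.0503]
orientation: [-0.134, 0.694, 0.134, 0.694]
contact_force: [-2.0, -1.7, 0.1]
width: 0.495
```

{"op": "drive_tool", "data": {"increments": [{"translation": [0,0,0.0005],"twist": 0},{"translation": [0,0,0.0005],"twist": 0}]}}

```text
time_s: 8.15
tcp_pos: [0.4477, -0.1506, 0.0503]
orientation: [-0.134, 0.695, 0.133, 0.694]
contact_force: [-3.3, -2.7, -0.7]
width: 0.5
```

{"op": "drive_tool", "data": {"increments": [{"translation": [0,0,0.0005],"twist": 0},{"translation": [0,0,0.0005],"twist": 0}]}}

```text
time_s: 8.35
tcp_pos: [0.4479, -0.1506, 0.0503]
orientation: [-0.134, 0.695, 0.133, 0.694]
contact_force: [-3.7, -4.3, 0.3]
width: 0.501
```

{"op": "drive_tool", "data": {"increments": [{"translation": [0,0,0.001],"twist": 0},{"translation": [0,0,0.001],"twist": 0},{"translation": [0,0,0.001],"twist": 0}]}}

```text
time_s: 8.65
tcp_pos: [0.4481, -0.1505, 0.0502]
orientation: [-0.134, 0.695, 0.133, 0.693]
contact_force: [-7.9, -6.5, 3.4]
width: 0.495
```

{"op": "drive_tool", "data": {"increments": [{"translation": [0,0,-0.01],"twist": 0},{"translation": [0,0,-0.02],"twist": 0},{"translation": [-0.02,0,-0.03],"twist": 0},{"translation": [-0.05,0.02,-0.03],"twist": 0},{"translation": [-0.08,0.06,-0.03],"twist": 0},{"translation": [-0.1,0.1,-0.03],"twist": 0},{"translation": [-0.12,0.14,-0.03],"twist": 0},{"translation": [-0.12,0.18,-0.03],"twist": 0},{"translation": [-0.12,0.2,-0.03],"twist": 0},{"translation": [-0.12,0.2,-0.03],"twist": 0}]}}

```text
time_s: 9.65
tcp_pos: [0.3457, 0.0266, 0.1704]
orientation: [-0.134, 0.694, 0.135, 0.694]
contact_force: [-0.0, 0.4, -0.0]
width: 0.5
```

```bash
cat >> h.py <<'E'
def plate_pose(p,s=""):
    im=p["image"].astype(int);hsv=cv2.cvtColor(p["image"],cv2.COLOR_RGB2HSV)
    uv=proj(p,[*L2W(.3733,-.36),.056]).astype(int)
    roi=np.zeros(im.shape[:2],np.uint8)
    poly=np.array([proj(p,[*L2W(a,b),.053]) for a,b in((.29,-.15),(.4455,-.15),(.4455,-.4425),(.29,-.4425))]).astype(np.int32)
    cv2.fillPoly(roi,[poly],1);roi2=roi.copy()
    poly=np.array([proj(p,[*L2W(a,b),.053]) for a,b in((.29,-.15),(.4455,-.15),(.4455,-.53),(.29,-.53))]).astype(np.int32)
    cv2.fillPoly(roi2,[poly],1)
    red=(roi2>0)&(hsv[...,1]>150)&((hsv[...,0]<8)|(hsv[...,0]>172))&(im[...,0]>90)
    met=(roi>0)&(hsv[...,1]<50)&(im.min(-1)>60)
    K=np.ones((3,3));out={}
    for n,m in(("red",red),("met",met),("all",red|met)):
        m=cv2.morphologyEx(m.astype(np.uint8),cv2.MORPH_OPEN,K)
        if n=="all":m=cv2.morphologyEx(m,cv2.MORPH_CLOSE,np.ones((5,5)))
        if m.sum()<20: continue
        r,b=rect(p,m,.056);bl=np.array([W2L(x/1000) for x in b])*1000
        out[n]=(np.round(r[1],1).tolist(),round(r[2],2),"a",bl[:,0].min().round(1),bl[:,0].max().round(1),"b",bl[:,1].min().round(1),bl[:,1].max().round(1))
    return out
E
python3 - <<'E'
from h import *;from cell import env
print(plan(env,.304,-.308,.055,90))
p=env.get_image("top");print(plate_pose(p))
cv2.imwrite("pics/t6.png",cv2.resize(p["image"][150:320,190:400],None,fx=3.5,fy=3.5)[:,:,::-1])
E
```

```text
{'t': 9.65, 'tr': [0.1152, -0.2022, -0.0253], 'down': [0.0, 0.001, -1.0], 'tcpL': [np.float64(0.3301), np.float64(-0.106), np.float64(0.1704)], 'jawL': np.float64(89.8), 'q': [-0.14, 0.0, -0.67, 0.9, 0.0, -0.52], 'F': [-0.0, 0.4, -0.0], 'w': 0.5, 'twist_rad': -0.004}
{'red': ([79.5, 38.4], 22.11, 'a', np.float64(367.7), np.float64(447.2), 'b', np.float64(-387.9), np.float64(-349.4)), 'met': ([80.9, 119.9], 22.32, 'a', np.float64(367.5), np.float64(448.7), 'b', np.float64(-348.1), np.float64(-228.0)), 'all': ([81.0, 159.7], 22.27, 'a', np.float64(367.5), np.float64(448.7), 'b', np.float64(-387.9), np.float64(-228.1))}
```

View pics/t6.png

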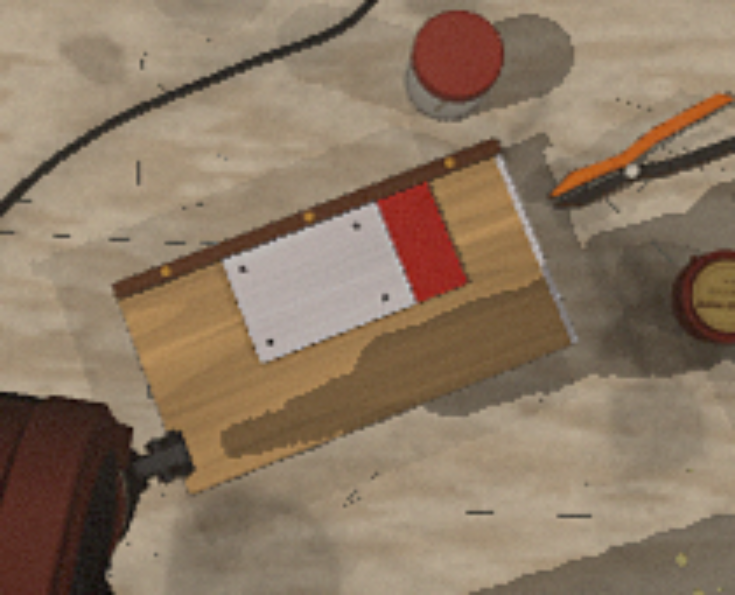

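The top view shows the plate square against the fence: a runs from 367.5 to about 448 mm and the angle matches the fence within 0.1°. The red end is at b = -388 mm, so it has about 110 mm to travel. I'll turn the jaws 90° and go to the tail end.

{"op": "drive_tool", "data": {"increments": [{"translation": [0.0,-0.01,0.01],"twist": 0.14},{"translation": [0.0,-0.02,0.02],"twist": 0.28},{"translation": [0.0,-0.03,0.03],"twist": 0.42},{"translation": [0.0,-0.04,0.04],"twist": 0.56},{"translation": [0.0,-0.05,0.05],"twist": 0.7},{"translation": [0.0,-0.06,0.06],"twist": 0.84},{"translation": [0.0,-0.07,0.07],"twist": 0.98},{"translation": [0.0,-0.08,0.074],"twist": 1.12},{"translation": [0.0,-0.09,0.074],"twist": 1.26},{"translation": [0.0,-0.1,0.074],"twist": 1.4}]}}

```text
time_s: 10.7
tcp_pos: [0.4535, -0.0422, 0.1699]
orientation: [0.347, 0.616, -0.347, 0.616]
contact_force: [0.4, -0.6, -0.4]
width: 0.498
```

Run:
```python
from h import *;from cell import env
print(plan(env,.4043,-.208,.08,0))
```

```text
{'t': 10.7, 'tr': [0.0899, 0.0008, -0.0024], 'down': [0.0, 0.0, -1.0], 'tcpL': [np.float64(0.4039), np.float64(-0.2105), np.float64(0.1699)], 'jawL': np.float64(9.0), 'q': [-0.25, 0.21, -0.44, 0.93, 0.0, 0.77], 'F': [0.4, -0.6, -0.4], 'w': 0.498, 'twist_rad': 0.157}
```

{"op": "drive_tool", "data": {"increments": [{"translation": [0.02,0,-0.002],"twist": 0.08},{"translation": [0.04,0,-0.002],"twist": 0.157},{"translation": [0.06,0,-0.002],"twist": 0.157},{"translation": [0.08,0,-0.002],"twist": 0.157},{"translation": [0.095,0,-0.002],"twist": 0.157},{"translation": [0.105,0,-0.002],"twist": 0.157},{"translation": [0.105,0,-0.002],"twist": 0.157}]}}

```text
time_s: 11.4
tcp_pos: [0.4512, -0.0395, 0.0642]
orientation: [0.393, 0.589, -0.393, 0.587]
contact_force: [-0.7, -0.1, 0.4]
width: 0.501
```

Run:
```python
from h import *;from cell import env
print(plan(env,.4043,-.208,.0502,0))
p=env.get_image("wrist");cv2.imwrite("pics/w7.png",p["image"][:,:,::-1])
```

```text
{'t': 11.4, 'tr': [0.014, 0.0015, 0.0009], 'down': [-0.002, 0.001, -1.0], 'tcpL': [np.float64(0.4029), np.float64(-0.2071), np.float64(0.0642)], 'jawL': np.float64(0.3), 'q': [-0.25, 0.34, -0.59, 0.65, 0.0, 0.93], 'F': [-0.7, -0.1, 0.4], 'w': 0.501, 'twist_rad': 0.006}
```

View pics/w7.png

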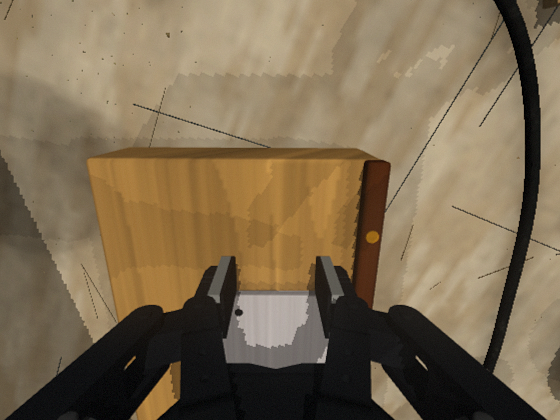

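The fingertips are just behind the tail edge (row 291), and the right finger at col 345 is close to the fence at col 358. I'll shift 2 mm forward and lower to pushing height.

{"op": "drive_tool", "data": {"increments": [{"translation": [0.0,-0.002,0.0],"twist": 0.0},{"translation": [0.005,-0.002,0.0],"twist": 0.0},{"translation": [0.009,-0.002,0.0],"twist": 0.0},{"translation": [0.012,-0.002,0.0],"twist": 0.0},{"translation": [0.0135,-0.002,0.0],"twist": 0.0},{"translation": [0.0135,-0.002,0.0],"twist": 0.0}]}}

```text
time_s: 12.05
tcp_pos: [0.45, -0.0396, 0.0516]
orientation: [0.392, 0.588, -0.392, 0.588]
contact_force: [0.6, 0.1, 0.2]
width: 0.5
```

{"op": "drive_tool", "data": {"increments": [{"translation": [0,0,0.004],"twist": 0},{"translation": [0,0,0.008],"twist": 0},{"translation": [0,0,0.012],"twist": 0},{"translation": [0,0,0.016],"twist": 0},{"translation": [0,0,0.02],"twist": 0},{"translation": [0,0,0.024],"twist": 0},{"translation": [0,0,0.028],"twist": 0},{"translation": [0,0,0.028],"twist": 0}]}}

```text
time_s: 12.85
tcp_pos: [0.4612, -0.0662, 0.0518]
orientation: [0.393, 0.588, -0.393, 0.588]
contact_force: [0.6, 0.4, 0.9]
width: 0.5
```

Run:
```python
from h import *;from cell import env
print(plan(env,.401,-.208,.0502,0))
p=env.get_image("wrist");cv2.imwrite("pics/w8.png",p["image"][:,:,::-1])
p=env.get_image("top");print(plate_pose(p));cv2.imwrite("pics/t8.png",cv2.resize(p["image"][150:320,190:400],None,fx=3.5,fy=3.5)[:,:,::-1])
```

```text
{'t': 12.85, 'tr': [0.0016, -0.0009, -0.0275], 'down': [0.0, -0.0, -1.0], 'tcpL': [np.float64(0.402), np.float64(-0.2355), np.float64(0.0518)], 'jawL': np.float64(0.4), 'q': [-0.3, 0.37, -0.57, 0.63, -0.0, 0.88], 'F': [0.6, 0.4, 0.9], 'w': 0.5, 'twist_rad': 0.006}
{'red': ([79.2, 38.5], 21.98, 'a', np.float64(368.1), np.float64(447.4), 'b', np.float64(-404.3), np.float64(-365.5)), 'met': ([48.9, 96.8], 74.23, 'a', np.float64(341.1), np.float64(447.4), 'b', np.float64(-398.0), np.float64(-300.0)), 'all': ([79.2, 103.0], 22.2, 'a', np.float64(368.2), np.float64(447.4), 'b', np.float64(-404.1), np.float64(-301.1))}
```

View pics/w8.png

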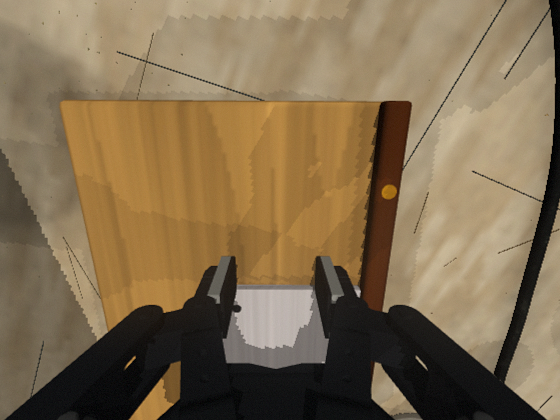

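View pics/t8.png

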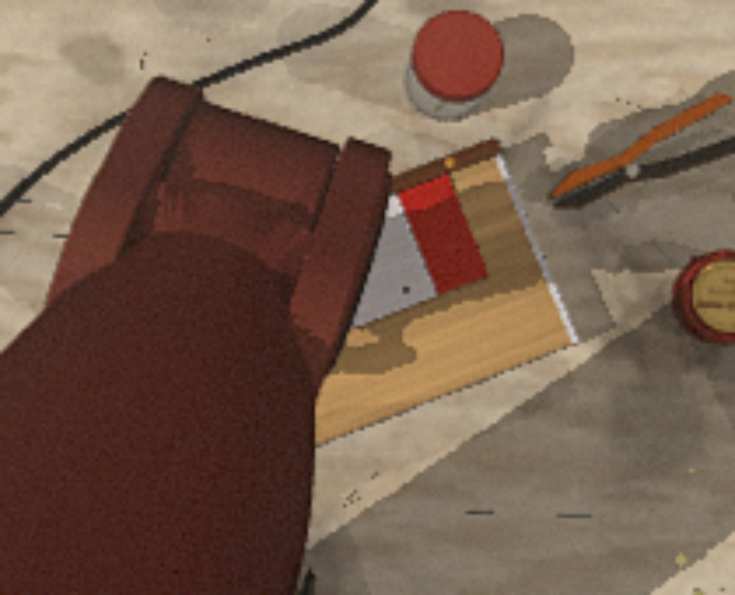

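The plate moves along the fence and stays square: the red end is at b = -404 mm and the angle is within 0.2°. I continue, with the tips 1 mm lower.

{"op": "drive_tool", "data": {"increments": [{"translation": [0.001,0,0.0],"twist": 0},{"translation": [0.001,0,0.005],"twist": 0},{"translation": [0.001,0,0.01],"twist": 0},{"translation": [0.001,0,0.015],"twist": 0},{"translation": [0.001,0,0.02],"twist": 0},{"translation": [0.001,0,0.025],"twist": 0},{"translation": [0.001,0,0.03],"twist": 0},{"translation": [0.001,0,0.035],"twist": 0},{"translation": [0.001,0,0.04],"twist": 0},{"translation": [0.001,0,0.04],"twist": 0}]}}

```text
time_s: 13.95
tcp_pos: [0.4768, -0.1032, 0.0509]
orientation: [0.393, 0.588, -0.393, 0.588]
contact_force: [-0.2, 0.4, 0.7]
width: 0.502
```

{"op": "drive_tool", "data": {"increments": [{"translation": [0.0,0,0.004],"twist": 0},{"translation": [0.0,0,0.008],"twist": 0},{"translation": [0.0,0,0.012],"twist": 0},{"translation": [0.0,0,0.016],"twist": 0},{"translation": [0.0,0,0.02],"twist": 0},{"translation": [0.0,0,0.024],"twist": 0},{"translation": [0.0,0,0.028],"twist": 0},{"translation": [0.0,0,0.032],"twist": 0},{"translation": [0.0,0,0.032],"twist": 0}]}}

```text
time_s: 14.85
tcp_pos: [0.4889, -0.1327, 0.0508]
orientation: [0.393, 0.588, -0.393, 0.588]
contact_force: [0.4, -0.1, -0.2]
width: 0.496
```

Run:
```python
from h import *;from cell import env
print(plan(env,.402,-.3288,.0508,0))
p=env.get_image("top");print(plate_pose(p)["red"]);cv2.imwrite("pics/t9.png",cv2.resize(p["image"][150:320,190:400],None,fx=3.5,fy=3.5)[:,:,::-1])
```

```text
{'t': 14.85, 'tr': [0.0001, -0.0007, 0.0212], 'down': [0.0, -0.0, -1.0], 'tcpL': [np.float64(0.4025), np.float64(-0.3076), np.float64(0.0508)], 'jawL': np.float64(0.4), 'q': [-0.41, 0.44, -0.47, 0.67, -0.0, 0.77], 'F': [0.4, -0.1, -0.2], 'w': 0.496, 'twist_rad': 0.006}
([42.5, 39.2], 23.29, 'a', np.float64(368.1), np.float64(411.3), 'b', np.float64(-477.0), np.float64(-437.0))
```

View pics/t9.png

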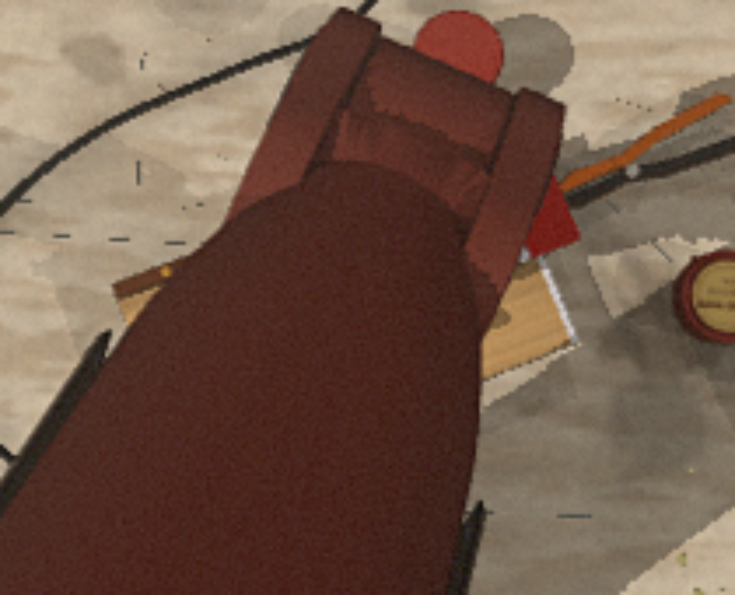

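The red end overhangs by about 29 mm (b = -476.5 mm against the ledge end at -447.5 mm). 21 mm more, slowly.

{"op": "drive_tool", "data": {"increments": [{"translation": [0.0,0,0.003],"twist": 0},{"translation": [0.0,0,0.006],"twist": 0},{"translation": [0.0,0,0.009],"twist": 0},{"translation": [0.0,0,0.012],"twist": 0},{"translation": [0.0,0,0.015],"twist": 0},{"translation": [0.0,0,0.018],"twist": 0},{"translation": [0.0,0,0.02],"twist": 0},{"translation": [0.0,0,0.021],"twist": 0},{"translation": [0.0,0,0.021],"twist": 0}]}}

```text
time_s: 15.8
tcp_pos: [0.4967, -0.1516, 0.0508]
orientation: [0.392, 0.588, -0.393, 0.588]
contact_force: [-1.3, -0.1, -0.1]
width: 0.496
```

{"op": "drive_tool", "data": {"increments": [{"translation": [0.0,0,-0.01],"twist": 0},{"translation": [0.0,0,-0.02],"twist": 0},{"translation": [-0.02,0,-0.02],"twist": 0},{"translation": [-0.06,0,-0.03],"twist": 0},{"translation": [-0.08,-0.03,-0.07],"twist": 0},{"translation": [-0.1,-0.04,-0.11],"twist": 0},{"translation": [-0.11,-0.05,-0.15],"twist": 0},{"translation": [-0.11,-0.06,-0.19],"twist": 0},{"translation": [-0.11,-0.07,-0.22],"twist": 0},{"translation": [-0.11,-0.07,-0.22],"twist": 0}]}}

```text
time_s: 16.8
tcp_pos: [0.3439, 0.0275, 0.1606]
orientation: [0.391, 0.589, -0.392, 0.588]
contact_force: [0.0, -0.1, 0.5]
width: 0.501
```

Run:
```python
from h import *;from cell import env
print(plan(env,.402,-.3288,.0508,90))
p=env.get_image("top");print(plate_pose(p));cv2.imwrite("pics/t10.png",cv2.resize(p["image"][150:320,190:400],None,fx=3.5,fy=3.5)[:,:,::-1])
ex,ey=EX,EY
RF,RB=L2W(.2987,-.4475),L2W(.4473,-.4475)
for n,a,b,nn,z,s in(("end",(.305,-.4475),(.36,-.4475),-EY,.05,-1),("fence",(.4473,-.16),(.4473,-.30),EX,.05,-1),("plate front",(.3675,-.345),(.3675,-.49),-EX,.056,None),("plate red",(.372,-.497),(.44,-.497),-EY,.056,None)):
    d,o,r=edge_line(p,L2W(*a),L2W(*b),nn,z,.006,sign=s,ch=p["image"][...,0] if "red" in n else None)
    print(n,np.degrees(np.arctan2(d[1],d[0])).round(2),W2L(o).round(4),r.round(2))
```

```text
{'t': 16.8, 'tr': [0.1094, 0.0711, 0.2252], 'down': [-0.002, 0.001, -1.0], 'tcpL': [np.float64(0.3288), np.float64(-0.1044), np.float64(0.1606)], 'jawL': np.float64(0.6), 'q': [-0.13, 0.01, -0.69, 0.87, 0.0, 1.04], 'F': [0.0, -0.1, 0.5], 'w': 0.501, 'twist_rad': -1.561}
{'red': ([78.8, 38.7], 22.74, 'a', np.float64(368.5), np.float64(447.7), 'b', np.float64(-497.7), np.float64(-458.3)), 'met': ([80.9, 104.9], 22.2, 'a', np.float64(367.7), np.float64(448.6), 'b', np.float64(-442.6), np.float64(-337.7)), 'all': ([80.9, 104.9], 22.2, 'a', np.float64(367.7), np.float64(448.6), 'b', np.float64(-442.6), np.float64(-337.7))}
end 22.19 [ 0.3346 -0.4475] 0.5
fence -67.8 [ 0.4473 -0.225 ] 0.5
plate front -68.3 [ 0.368  -0.4138] 0.58
plate red 22.75 [ 0.405  -0.4971] 0.37
```

View pics/t10.png

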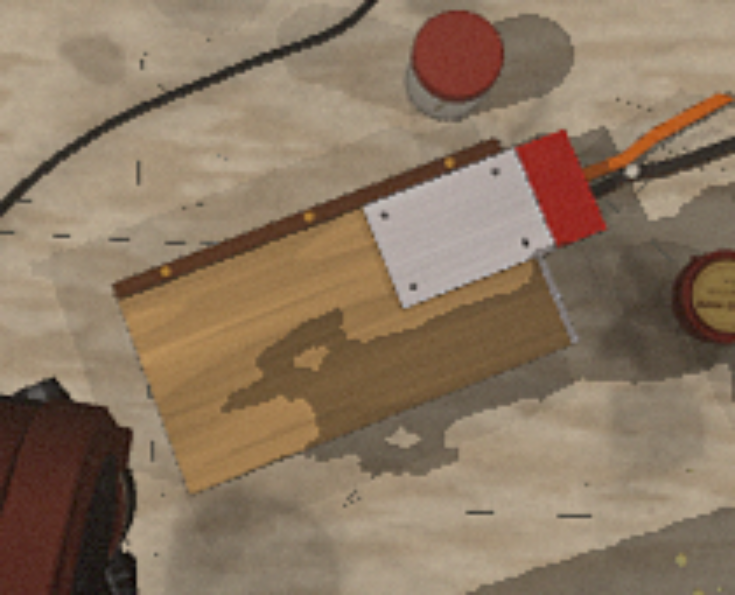

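The plate sits at the fence with its red end at b = -497 mm, about 50 mm past the ledge end, turned under 0.6°. Before closing I'll check flatness and that the other objects haven't moved.

Run:
```python
from h import *;from cell import env;import pickle
p0=pickle.load(open("pics/top0.pkl","rb"));p=env.get_image("top")
W=cloud(p)
for b in(-.345,-.40,-.44,-.465,-.49):
    u,v=proj(p,[*L2W(.407,b),.056]).round().astype(int);print(b,"z",np.median(W[v-2:v+3,u-2:u+3,2]).round(4))
print(plate_pose(p)["red"])
for l in["wax_tin","offcut_2","dowel_0","spring_clamp","screw_jar"]:
    print(l,[ (np.round(x["at"]),round(x["conf"],2)) for x in env.find_in(l,p)[:2]])
g=lambda x:cv2.cvtColor(x["image"],cv2.COLOR_RGB2GRAY)
for n,(u,v,r) in dict(jar=(320,165,16),clamp=(378,193,26),offcut=(133,240,20),dowel=(165,186,20),tin=(397,235,18)).items():
    t=g(p0)[v-r:v+r,u-r:u+r];s=g(p)[v-r-8:v+r+8,u-r-8:u+r+8]
    _,c,_,m=cv2.minMaxLoc(cv2.matchTemplate(s,t,cv2.TM_CCOEFF_NORMED));print(n,"shift px",m[0]-8,m[1]-8,round(c,2))
s=env.get_image("scene");cv2.imwrite("pics/s11.png",cv2.resize(s["image"][180:300,200:440],None,fx=3.2,fy=3.2)[:,:,::-1])
print(env.sense()["contact_force"])
```

```text
-0.345 z 0.0565
-0.4 z 0.0568
-0.44 z 0.0573
-0.465 z 0.0565
-0.49 z 0.0575
([78.8, 38.7], 22.74, 'a', np.float64(368.5), np.float64(447.7), 'b', np.float64(-497.7), np.float64(-458.3))
wax_tin [(array([400., 235.]), 0.92)]
offcut_2 [(array([133., 238.]), 0.63), (array([321., 172.]), 0.51)]
dowel_0 [(array([166., 187.]), 0.78)]
spring_clamp [(array([378., 195.]), 0.57)]
screw_jar [(array([320., 172.]), 0.68), (array([278., 245.]), 0.63)]
jar shift px 0 0 0.99
clamp shift px 0 0 0.77
offcut shift px 0 0 0.8
dowel shift px 0 0 0.98
tin shift px 0 0 0.91
[ 0.37978373 -0.46758113  0.35122034]
```

View pics/s11.png

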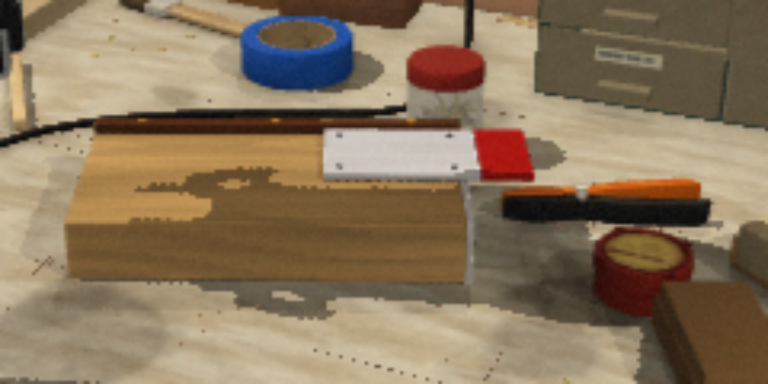

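The plate lies flat against the fence with all of the red and a narrow strip of bare metal past the ledge end. Nothing else has moved and the arm is clear, so I'm handing the job in.

```bash
python3 -c "
from cell import env
print(env.close_job())"
```

```text
the job is handed in; nothing more can be done
None
```

I pushed the plate against the fence with the half-open fingertips, pressing up to about 10 N. I then pushed it along the fence by its bare end, backed the arm clear and handed the job in at about 17 s of the 67 s allowed.

My last checks, from the top camera (calibration good to about 2 mm):
- **Overhang:** the red end is about 50 mm past the ledge end, so about 10 mm of bare metal sticks out with it.
- **Against the fence:** the gap is under about 1 mm, and the plate is turned about 0.5° (0.01 rad) from the ledge.
- **Flatness:** the plate's top reads 56.5 to 57.5 mm all along, so it lies flat on the deck.
- **Other objects:** all five show no shift against the first picture. The match was weaker for the clamp and the offcut (0.77 and 0.80), probably because shadows changed.
- **Contact:** the force on the tool is about 0.

No final check failed. The measured ledge angle of about 22° in the world frame is slightly over the 20° stated, but all the edge fits agreed on it. While feeling for the deck, the tips briefly pressed it with about 34 N. One move call was refused for a missing twist value; nothing moved.

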